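Put the card-making things back on the desk set

ROBOT

A 6-joint arm with a two-finger parallel gripper is mounted at the origin on a cart in front of the work surface, level with it; the furniture and walls round the work are solid. World frame = base frame: x ahead of the robot, y to its left, z up, the work surface at z = 0. Lengths are in m, angles in rad, forces in N, time in s.
With the tool pointing down it reaches from about 0.35 to 0.775 m from the base axis. Payload 7.3 kg.
Tool frame: the origin (TCP) lies midway between the tips of the shut fingers; the grasp point (between the pads) lies 19 mm behind it; z points along the fingers, y is the line along which they close (so a half turn about z gives the same grasp; the last joint's range is limited). The gripper opens to 92 mm and grips with 3 to 60 N. Pads are 19 mm wide; open, the fingers measure 130 mm over their backs; the gripper's body (75 mm by 190 mm) begins 47 mm behind the grasp point.
Start: joints at [0.988, 0.342, 1.524, -0, 1.275, -0.146], TCP at [0.222, 0.476, 0.191] pointing down, gripper open.
Joint ranges: [-2.53, 2.53], [-0.77, 2.02], [0.04, 2.7], [-1, 4.14], [0.28, 2.66], [-3.11, 3.11]. Speed limits (rad/s): [2.57, 2.57, 3.14, 3.14, 3.14, 3.14].

INTERFACE

Orientations are given as [roll, pitch, yaw] about the fixed x, y, z axes, in that order (R = Rz(yaw) Ry(pitch) Rx(roll)).
In Python, from cell import robot, read_camera, camera_params, nets gives the robot as it stands. The module is installed in compiled form; this text tells all that it offers.
- The arm moves only by the tool step_arm, never from a script. Its argument "steps" is a list of rows, each an object of numbers: "x", "y", "z": the shift along the tool's x, y, z as a fraction of full scale; "rx", "ry", "rz": the turn, a rotation vector about the tool's x, y, z as a fraction of full scale; "claw": the opening, from -1 (shut) to 1 (fully open). In form: [{"x": .., "y": .., "z": .., "rx": .., "ry": .., "rz": .., "claw": ..}, ...]. A call has 1 to 12 rows; each row is the pose to reach, as a shift and turn from the pose commanded when the call began, along the tool's axes at that moment; what a row does not reach only later rows make up. Full scale, the value 1, is 750 mm for a shift and pi/4 rad for a turn. A row lasts 1/12 s, in which the tool goes at most 41.7 mm and 7.16 degrees, less where a joint would pass 70% of its speed; a pose out of reach is approached as far as the arm can. A call with a number of a shift or a turn outside -1 to 1 is refused whole. A call with a gripper value outside its range is refused whole. The fingers move at their own pace and stop on an object; "squeeze" is the grip in N (left out, the last holds). Time passes only in rows, so rows that repeat a pose let the fingers close. It gives the time, the measured TCP pose, the force, the opening and the grip force at its end, in the units of the state.
- robot.observe(): the state, without advancing time (a new reading comes with each control period).
- read_camera(name): name is "side" or "top" or "wrist"; returns (picture, depth): 420x560x3 uint8, blue, green, red; 420x560 float32, m along the optical axis (not along the pixel's ray), 0 where there is no reading.
- camera_params(name): a dict with "fx", "fy", "cx", "cy" (pixels), "R" (3x3) and "t" (3): a world point X has camera coordinates R X + t; the wrist camera has in their place "hand_eye" (4x4, takes a point from camera to tool coordinates, whose origin is the TCP and whose axes are the flange's). Camera axes: x right, y down, z forward; pixel columns grow to the right and rows downward; lengths in m; the calibration is good to about 2 mm. A picture is of the moment at which its call begins: read the wrist's pose just before it. camera_params takes no time and is no camera call.
- robot.hand_in(): hands the job in; it is judged then, once.
Trained networks look in the newest picture that a camera, given by its name, has taken for a name from the list of things; names that differ only in an ending like _2 or _b are one class to them, and where a whole thing is asked for, a point or a joint stands for the part that bears it (a point fixed in the world has none). Each returns a list of dicts, best first, with "conf" (0 to 1); they miss things now and then, are a little off and sometimes report something else, mostly with a low value. They report only what shows in the picture. A call takes as long as a camera call.
- nets.masks_of(camera, query): "region" (420x560 bool, what is visible of it) and "box" ([left, top, right, bottom] in pixels, round what is visible of it).
- nets.landmark_of(camera, query): "pixel" ([row, column] in pixels: a listed point, or the origin of a listed thing).
The state is a dict: "time": time; "qpos": joint angles; "qvel": joint speeds; "joint_efforts": joint torques, N m; "tool_pos": TCP position; "tool_rot": TCP orientation; "contact_force": force on the tool from outside, world axes, zero at the start; "torque": the same for the moment, N m; "opening": finger opening in m; "grip_force": force on a finger pad.
Only numpy, scipy, OpenCV 4.12 (cv2) and the standard library are available. Lean on these libraries where they do the work, as an engineer would, in place of code of your own. Each camera call takes 0.05 s, during which the arm holds its last target. There are 200 camera calls.

TASK

Put the four things left at the front of the desk (two rolls of tape, a glue stick, an eraser) back on the walnut desk set. Slip each roll of brown tape over the post that suits its core, all the way down onto the foot: the wide core over the thick dowel, the narrow core over the thin one; stand the glue stick in the cup and lay the eraser flat inside its little rectangular tray. Leave the glass candle and the cream thread spool standing where they are.

Things in the scene. Friction and masses are not known exactly. Their poses are not given: they have to be found in the camera images.
- tape_wide: Roll of brown paper tape with the wide core, lying flat on the desk: outside diameter 60 mm, 24 mm high, straight open hole 44 mm across (pale cardboard core, whole wall 8 mm thick), rigid, about 60 g. Origin: centre of its underside, z up along the hole.
- tape_narrow: Roll of brown paper tape with the narrow core, lying flat on the desk: outside diameter 44 mm, 18 mm high, straight open hole 26 mm across (whole wall 9 mm thick), rigid, about 30 g. Origin: centre of its underside, z up along the hole.
- glue_stick: White capped glue stick with a brown band, standing upright on the desk: cylinder 22 mm in diameter, 86 mm tall, about 30 g. Origin: centre of its underside, z up.
- eraser: Beige eraser in a card sleeve with one white end, lying flat: 18 mm (x) by 42 mm (y), 12 mm thick, firm, 20 g. Origin: centre of its underside, y along its length, z up.
- post_thick: Dark walnut tape post, the thick one: round foot 70 mm in diameter and 10 mm high, on its middle an upright dowel 27 mm in diameter with a rounded top, 58 mm above the desk; a small brass collar at its root lies within the hole of the tape. Fixed to the desk. Origin: centre of the foot's underside, so a roll that is fully down has its underside 10 mm above it.
- post_thin: Dark walnut tape post, the thin one: round foot 56 mm in diameter and 10 mm high, on its middle an upright dowel 10 mm in diameter, top 54 mm above the desk. Fixed to the desk. Origin: centre of the foot's underside, so a roll that is fully down has its underside 10 mm above it.
- glue_cup: Dark walnut cup for the glue stick: outside 48 mm in diameter, 50 mm high, inside 40 mm in diameter, cork floor 6 mm above the desk. Fixed to the desk. Origin: centre of its underside, z up.
- eraser_tray: Low rectangular dark walnut tray for the eraser: outside 46 mm (x) by 70 mm (y), 9 mm high; recess 36 mm (x) by 60 mm (y), cork floor 5 mm above the desk, so the rim stands 4 mm above the floor. Fixed to the desk. Origin: centre of its underside, y along its length, z up.
- jar_candle: Bystander: wax candle in a glass, 62 mm in diameter, 53 mm high, loose, standing in the row of the holders. Origin: centre of its underside.
- spool_cream: Bystander: wooden spool with cream thread, 28 mm in diameter, 36 mm high, loose, standing among the things in front. Origin: centre of its underside.

How it is judged:
At the end, for the whole second after the job is handed in: Wide roll flat on the thick post's foot, narrow roll flat on the thin post's (axes within 10 mm); glue stick in the cup, foot on its floor (may lean); eraser flat on its tray's floor (12 mm each way); all let go and at rest; candle and spool upright within 30 mm of their places (horizontal distance between tape_wide and post_thick below 0.0105 m and z of tape_wide in the frame of post_thick below 0.013 m and angle between each of tape_wide, tape_narrow, eraser's own z axis and vertical below 0.06 rad and linear speed of each of tape_wide, tape_narrow, glue_stick, eraser below 0.01 m/s and angular speed of each of tape_wide, tape_narrow, glue_stick, eraser below 0.2 rad/s and horizontal distance between tape_narrow and post_thin below 0.01 m and z of tape_narrow in the frame of post_thin below 0.013 m and horizontal distance between glue_stick and glue_cup below 0.014 m and z of glue_stick in the frame of glue_cup below 0.012 m and angle between glue_stick's own z axis and vertical below 0.5 rad and x of eraser in the frame of eraser_tray between -0.012 and 0.012 m and y of eraser in the frame of eraser_tray between -0.012 and 0.012 m and horizontal distance between eraser and eraser_tray below 0.018 m and z of eraser in the frame of eraser_tray below 0.0075 m and distance of each of jar_candle, spool_cream from where it was at the start of the episode below 0.03 m and angle between each of jar_candle, spool_cream's own z axis and vertical below 0.15 rad); the robot touches nothing.
It fails at once if the glass candle is shifted by more than 3 cm or knocked over (distance of jar_candle from where it was at the start of the episode above 0.03 m or angle between jar_candle's own z axis and vertical above 0.3 rad).
It fails at once if the thread spool is shifted by more than 3 cm or knocked over (distance of spool_cream from where it was at the start of the episode above 0.03 m or angle between spool_cream's own z axis and vertical above 0.3 rad).
It also fails if it takes over 112 s, if anything falls off the work surface, if the arm or the gripper's body presses on something with over 40 N, if the wrist force passes 120 N, or if a joint passes its speed limit or range.

## Working session

There is one attempt and no reset: what is moved stays moved. The work goes in short steps, Python scripts to look and compute and a tool call to move; the robot and the scene stay as the last step left them, time stands still between calls to the robot, and variables do not carry over. Pictures are saved under pics/ and viewed, at most 14 in all, crops included, and the job is handed in when it is done.

Besides the shell and the picture viewer there is one more tool, called after "Call:" by a JSON object that holds its "name" and its "arguments", one argument or row to a line. step_arm: Moves the arm, as the interface text tells. Its arguments: {"type":"object","properties":{"steps":{"type":"array","items":{"type":"object","properties":{"x":{"type":"number","minimum":-1,"maximum":1},"y":{"type":"number","minimum":-1,"maximum":1},"z":{"type":"number","minimum":-1,"maximum":1},"rx":{"type":"number","minimum":-1,"maximum":1},"ry":{"type":"number","minimum":-1,"maximum":1},"rz":{"type":"number","minimum":-1,"maximum":1},"claw":{"type":"number"}}}},"squeeze":{"type":"number"}},"required":["steps"]}

```bash
mkdir -p pics
cat > h.py <<'E'
import numpy as np, cv2
from cell import robot, read_camera, camera_params, nets
def cloud(cam,d):
    p=camera_params(cam); v,u=np.mgrid[:420,:560]
    P=np.stack([(u-p['cx'])/p['fx']*d,(v-p['cy'])/p['fy']*d,d],-1)
    return (P-np.array(p['t']))@np.array(p['R'])
E
python3 - <<'E'
from h import *
o=robot.observe(); print({k:np.round(v,3) for k,v in o.items()})
names="tape_wide tape_narrow glue_stick eraser post_thick post_thin glue_cup eraser_tray jar_candle spool_cream".split()
for cam in ["top","side"]:
    im,d=read_camera(cam); cv2.imwrite(f"pics/{cam}0.png",im); W=cloud(cam,d)
    for n in names:
        for r in nets.masks_of(cam,n)[:2]:
            if r['conf']<.3: continue
            m=r['region']&(d>0); w=W[m]; 
            zt=np.percentile(w[:,2],95); t=w[w[:,2]>zt-.006]
            c,s,a=cv2.minAreaRect((t[:,:2]*1000).astype(np.float32))
            print(cam,n,round(r['conf'],2),r['box'],'ztop',zt.round(3),'rect',np.round(c,1),np.round(s,1),round(a,1),'mean',t.mean(0).round(3))
E
```

```text
{'time': np.float64(0.0), 'qpos': array([ 0.988,  0.343,  1.525,  0.   ,  1.275, -0.146]), 'qvel': array([ 0.001, -0.001,  0.001, -0.001,  0.001, -0.   ]), 'joint_efforts': array([-2.0000e-03, -4.3123e+01, -2.4422e+01,  7.2000e-02,  5.6000e-02,
       -0.0000e+00]), 'tool_pos': array([0.222, 0.475, 0.19 ]), 'tool_rot': array([-3.14 , -0.   ,  2.705]), 'contact_force': array([-0.74 , -0.382, -0.438]), 'torque': array([ 0.012, -0.041,  0.024]), 'grip_force': np.float64(0.0), 'opening': np.float64(0.092)}
top tape_wide 0.6 [286.8, 215.4, 312.8, 242.0] ztop 0.026 rect [465.8  11.6] [57.4 57.1] 88.1 mean [0.466 0.011 0.024]
top tape_narrow 0.57 [163.4, 230.8, 183.5, 254.7] ztop 0.02 rect [446.2 291.3] [39.1 41.5] 13.9 mean [0.446 0.291 0.017]
top glue_stick 0.63 [161.0, 226.3, 183.7, 253.8] ztop 0.02 rect [448.  291.7] [41.6 41.4] 17.4 mean [0.448 0.291 0.017]
top glue_stick 0.52 [405.9, 230.8, 432.3, 243.5] ztop 0.087 rect [ 443.3 -236.3] [20.2 18.5] 88.4 mean [ 0.444 -0.236  0.086]
top eraser 0.57 [349.7, 238.4, 370.2, 252.7] ztop 0.014 rect [ 427.2 -117.1] [41.3 16.7] 56.3 mean [ 0.427
[... 1530 characters left out ...]
322.4] ztop 0.086 rect [ 444.  -238.9] [20.8 19.6] 54.1 mean [ 0.443 -0.241  0.084]
side post_thin 0.59 [297.5, 161.5, 320.9, 185.4] ztop 0.044 rect [588.8 251.8] [10.3  9.9] 89.4 mean [0.588 0.252 0.045]
side glue_cup 0.74 [338.6, 213.8, 359.9, 247.1] ztop 0.049 rect [584.8 -45.2] [49.2 43.1] 69.6 mean [ 0.584 -0.046  0.047]
side eraser_tray 0.74 [351.9, 265.5, 403.0, 296.0] ztop 0.009 rect [ 587.8 -175.5] [49.6 71.5] 37.0 mean [ 0.588 -0.176  0.006]
side jar_candle 0.92 [279.9, 140.6, 306.0, 168.1] ztop 0.051 rect [582.2 369.9] [65.8 59.7] 70.6 mean [0.581 0.368 0.049]
side spool_cream 0.52 [243.8, 188.0, 257.4, 207.7] ztop 0.036 rect [435.3 152.8] [26.8 23.7] 79.3 mean [0.435 0.151 0.035]
```

View pics/top0.png

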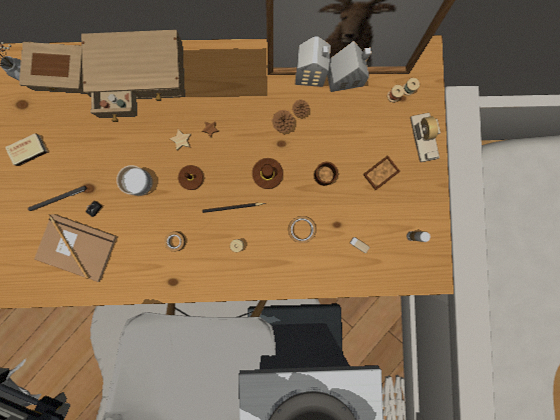

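View pics/side0.png

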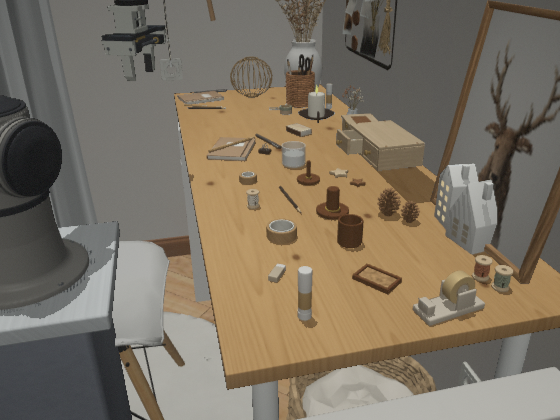

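Top view: the narrow roll is at (175,241), the spool at (237,245), the wide roll at (302,229), the eraser at (360,244) and the glue stick at (419,237). Behind them are the thin post (191,177), thick post (267,173), cup (325,173) and tray (381,172), with the candle at (135,181). The side view agrees.

```bash
cat >> h.py <<'E'
from scipy.spatial.transform import Rotation as Ro
def go(x,y,z,yaw):
    "shift and turn from the present pose to a downward pose, in move units"
    o=robot.observe(); R=Ro.from_euler('xyz',o['tool_rot'])
    s=R.inv().apply(np.array([x,y,z])-o['tool_pos'])/.75
    r=(R.inv()*Ro.from_euler('xyz',[np.pi,0,yaw])).as_rotvec()/(np.pi/4)
    print('shift',s.round(4),'turn',r.round(3),'pos',np.round(o['tool_pos'],4),'rpy',np.round(o['tool_rot'],3),'open',round(float(o['opening']),4),'t',round(float(o['time']),2))
E
python3 -c "
from h import *
go(.447,.290,.12,np.pi/2)"
```

```text
shift [-0.3765 -0.0976  0.0943] turn [ 0.    -0.     1.444] pos [0.2221 0.4757 0.1907] rpy [3.141 0.    2.705] open 0.0916 t 1.1
```

Call:
{"name": "step_arm", "arguments": {
  "steps": [
    {"x":-0.3765,"y":-0.0976,"z":0.0943,"rz":1,"claw":1},
    {"x":-0.3765,"y":-0.0976,"z":0.0943,"rz":1,"claw":1},
    {"x":-0.3765,"y":-0.0976,"z":0.0943,"rz":1,"claw":1},
    {"x":-0.3765,"y":-0.0976,"z":0.0943,"rz":1,"claw":1},
    {"x":-0.3765,"y":-0.0976,"z":0.0943,"rz":1,"claw":1},
    {"x":-0.3765,"y":-0.0976,"z":0.0943,"rz":1,"claw":1},
    {"x":-0.3765,"y":-0.0976,"z":0.0943,"rz":1,"claw":1},
    {"x":-0.3765,"y":-0.0976,"z":0.0943,"rz":1,"claw":1},
    {"x":-0.3765,"y":-0.0976,"z":0.0943,"rz":1,"claw":1},
    {"x":-0.3765,"y":-0.0976,"z":0.0943,"rz":1,"claw":1}
  ]
}}

```text
$.steps[0]: bad value
```

Call:
{"name": "step_arm", "arguments": {
  "steps": [
    {"rz":0.444,"claw":1},
    {"rz":0.444,"claw":1},
    {"rz":0.444,"claw":1},
    {"rz":0.444,"claw":1},
    {"rz":0.444,"claw":1},
    {"rz":0.444,"claw":1}
  ]
}}

```text
$.steps[0]: bad value
```

Run:
```python
from h import *
o=robot.observe(); im,d=read_camera('wrist'); cv2.imwrite('pics/w1.png',im)
p=camera_params('wrist'); H=np.array(p['hand_eye']); print(H.round(3))
T=np.eye(4);T[:3,:3]=Ro.from_euler('xyz',o['tool_rot']).as_matrix();T[:3,3]=o['tool_pos'];M=T@H
v,u=np.mgrid[:420,:560];P=np.stack([(u-p['cx'])/p['fx']*d,(v-p['cy'])/p['fy']*d,d],-1)@M[:3,:3].T+M[:3,3]
for r in nets.masks_of('wrist','tape_narrow')[:1]:
    w=P[r['region']&(d>0)]; w=w[w[:,2]>np.percentile(w[:,2],95)-.005]
    print(r['conf'],cv2.minEnclosingCircle((w[:,:2]*1000).astype(np.float32)),np.percentile(w[:,2],95))
go(.447,.29,.003,np.pi/2)
```

```text
[[-0.    -0.954 -0.3    0.082]
 [ 1.    -0.     0.     0.   ]
 [-0.    -0.3    0.954 -0.192]
 [ 0.     0.     0.     1.   ]]
0.56 ((433.1762390136719, 298.61700439453125), 15.949581146240234) 0.016272278546445293
shift [-0.3765 -0.0976  0.2503] turn [ 0.    -0.     1.444] pos [0.2221 0.4757 0.1908] rpy [3.141 0.    2.705] open 0.0916 t 1.2
```

Call:
{"name": "step_arm", "arguments": {
  "steps": [
    {"x":0.0,"y":0.0,"z":0.01,"rx":0.0,"ry":0.0,"rz":0.1,"claw":1.0}
  ]
}}

```text
time: 1.28
tool_pos: [0.2226, 0.4764, 0.1844]
tool_rot: [3.139, 0.0, 2.627]
contact_force: [0.3, 0.5, 0.1]
opening: 0.0916
grip_force: 0.0
```

All seven fields are needed in each row.

```bash
python3 -c "
from h import *
go(.447,.290,.12,np.pi/2)"
```

```text
shift [-0.3829 -0.0692  0.0857] turn [ 0.003 -0.002  1.344] pos [0.2226 0.4764 0.1844] rpy [3.139 0.    2.627] open 0.0916 t 1.28
```

Call:
{"name": "step_arm", "arguments": {
  "steps": [
    {"x":-0.383,"y":-0.069,"z":0.085,"rx":0,"ry":0,"rz":1,"claw":1},
    {"x":-0.383,"y":-0.069,"z":0.085,"rx":0,"ry":0,"rz":1,"claw":1},
    {"x":-0.383,"y":-0.069,"z":0.085,"rx":0,"ry":0,"rz":1,"claw":1},
    {"x":-0.383,"y":-0.069,"z":0.085,"rx":0,"ry":0,"rz":1,"claw":1},
    {"x":-0.383,"y":-0.069,"z":0.085,"rx":0,"ry":0,"rz":1,"claw":1},
    {"x":-0.383,"y":-0.069,"z":0.085,"rx":0,"ry":0,"rz":1,"claw":1},
    {"x":-0.383,"y":-0.069,"z":0.085,"rx":0,"ry":0,"rz":1,"claw":1},
    {"x":-0.383,"y":-0.069,"z":0.085,"rx":0,"ry":0,"rz":1,"claw":1},
    {"x":-0.383,"y":-0.069,"z":0.085,"rx":0,"ry":0,"rz":1,"claw":1},
    {"x":-0.383,"y":-0.069,"z":0.085,"rx":0,"ry":0,"rz":1,"claw":1}
  ]
}}

```text
time: 2.12
tool_pos: [0.4463, 0.2891, 0.1194]
tool_rot: [-3.141, -0.0, 1.84]
contact_force: [-0.5, 0.8, -0.9]
opening: 0.0914
grip_force: 0.0
```

Call:
{"name": "step_arm", "arguments": {
  "steps": [
    {"x":0,"y":0,"z":0,"rx":0,"ry":0,"rz":0.344,"claw":1},
    {"x":0,"y":0,"z":0,"rx":0,"ry":0,"rz":0.344,"claw":1},
    {"x":0,"y":0,"z":0,"rx":0,"ry":0,"rz":0.344,"claw":1},
    {"x":0,"y":0,"z":0,"rx":0,"ry":0,"rz":0.344,"claw":1}
  ]
}}

```text
time: 2.45
tool_pos: [0.4455, 0.2904, 0.12]
tool_rot: [3.141, -0.001, 1.575]
contact_force: [0.1, -0.5, -1.0]
opening: 0.0918
grip_force: 0.0
```

```bash
cat >> h.py <<'E'
def wrist(name,pic=None,top=.005):
    o=robot.observe(); im,d=read_camera('wrist')
    if pic: cv2.imwrite(f'pics/{pic}.png',im)
    p=camera_params('wrist'); T=np.eye(4);T[:3,:3]=Ro.from_euler('xyz',o['tool_rot']).as_matrix();T[:3,3]=o['tool_pos'];M=T@np.array(p['hand_eye'])
    v,u=np.mgrid[:420,:560];P=np.stack([(u-p['cx'])/p['fx']*d,(v-p['cy'])/p['fy']*d,d],-1)@M[:3,:3].T+M[:3,3]
    for n in name.split():
      for r in nets.masks_of('wrist',n)[:1]:
        w=P[r['region']&(d>0)]; zt=np.percentile(w[:,2],95); w=(w[w[:,2]>zt-top][:,:2]*1000).astype(np.float32)
        print(n,round(r['conf'],2),r['box'],'circle',np.round(np.hstack(cv2.minEnclosingCircle(w)),1),'rect',[np.round(a,1) for a in cv2.minAreaRect(w)],'z',round(zt,4))
E
python3 - <<'E'
from h import *
wrist('tape_narrow post_thin','w1')
go(.447,.29,.003,np.pi/2)
E
```

```text
tape_narrow 0.66 [257.3, 169.7, 306.4, 221.6] circle [447.  293.2  21.8] rect [array([447.2, 293.1]), array([43.3, 41.4]), np.float64(89.1)] z 0.0173
post_thin 0.85 [395.5, 203.0, 460.3, 260.1] circle [587.2 256.7   4.8] rect [array([587.1, 256.7]), array([9.3, 7.6]), np.float64(60.1)] z 0.0422
shift [0.0002 0.0013 0.1556] turn [ 0.    -0.     0.005] pos [0.446  0.2898 0.1197] rpy [ 3.141 -0.     1.575] open 0.0923 t 2.6
```

View pics/w1.png

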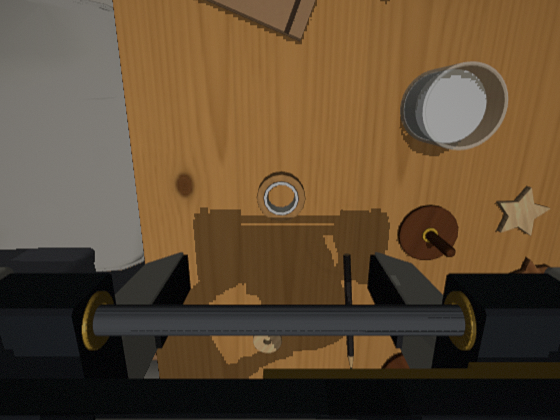

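The wrist picture shows the narrow roll at (281,197) and the thin post at (430,235). Its position agrees with the other cameras to within 3 mm.

Call:
{"name": "step_arm", "arguments": {
  "squeeze": 15,
  "steps": [
    {"x":0.002,"y":0.001,"z":0.05,"rx":0,"ry":0,"rz":0,"claw":1},
    {"x":0.002,"y":0.001,"z":0.1,"rx":0,"ry":0,"rz":0,"claw":1},
    {"x":0.002,"y":0.001,"z":0.135,"rx":0,"ry":0,"rz":0,"claw":1},
    {"x":0.002,"y":0.001,"z":0.155,"rx":0,"ry":0,"rz":0,"claw":1},
    {"x":0.002,"y":0.001,"z":0.155,"rx":0,"ry":0,"rz":0,"claw":1},
    {"x":0.002,"y":0.001,"z":0.155,"rx":0,"ry":0,"rz":0,"claw":-1},
    {"x":0.002,"y":0.001,"z":0.155,"rx":0,"ry":0,"rz":0,"claw":-1},
    {"x":0.002,"y":0.001,"z":0.155,"rx":0,"ry":0,"rz":0,"claw":-1},
    {"x":0.002,"y":0.001,"z":0.155,"rx":0,"ry":0,"rz":0,"claw":-1},
    {"x":0.002,"y":0.001,"z":0.155,"rx":0,"ry":0,"rz":0,"claw":-1},
    {"x":0.002,"y":0.001,"z":0.155,"rx":0,"ry":0,"rz":0,"claw":-1},
    {"x":0.002,"y":0.001,"z":0.155,"rx":0,"ry":0,"rz":0,"claw":-1}
  ]
}}

```text
time: 3.6
tool_pos: [0.4475, 0.2907, 0.0036]
tool_rot: [3.141, -0.0, 1.571]
contact_force: [-0.3, 0.1, -0.8]
opening: 0.0497
grip_force: 0.0
```

Still closing; a few more rows, then lift.

Call:
{"name": "step_arm", "arguments": {
  "steps": [
    {"x":0,"y":0,"z":0,"rx":0,"ry":0,"rz":0,"claw":-1},
    {"x":0,"y":0,"z":0,"rx":0,"ry":0,"rz":0,"claw":-1},
    {"x":0,"y":0,"z":0,"rx":0,"ry":0,"rz":0,"claw":-1},
    {"x":0,"y":0,"z":0,"rx":0,"ry":0,"rz":0,"claw":-1},
    {"x":0,"y":0,"z":-0.05,"rx":0,"ry":0,"rz":0,"claw":-1},
    {"x":0,"y":0,"z":-0.1,"rx":0,"ry":0,"rz":0,"claw":-1},
    {"x":0,"y":0,"z":-0.12,"rx":0,"ry":0,"rz":0,"claw":-1},
    {"x":0,"y":0,"z":-0.12,"rx":0,"ry":0,"rz":0,"claw":-1}
  ]
}}

```text
time: 4.27
tool_pos: [0.4497, 0.2919, 0.0973]
tool_rot: [3.134, -0.003, 1.571]
contact_force: [0.7, -0.6, 0.6]
opening: 0.0011
grip_force: 0.0
```

Run:
```python
from h import *
wrist('tape_narrow post_thin')
go(.5875,.2545,.0935,np.pi/2)
```

```text
tape_narrow 0.74 [250.8, 176.1, 301.2, 231.7] circle [446.9 293.1  21.7] rect [array([446.5, 293.5]), array([42.5, 41.7]), np.float64(52.1)] z 0.0172
post_thin 0.55 [400.1, 211.4, 467.3, 271.7] circle [587.5 256.3   4.9] rect [array([587.4, 256.5]), array([9.2, 8.5]), np.float64(39.4)] z 0.0447
shift [-0.0477  0.1878 -0.0017] turn [-0.002  0.001 -0.   ] pos [0.4466 0.2903 0.0924] rpy [-3.140e+00  1.000e-03  1.571e+00] open 0.0001 t 4.42
```

The fingers slipped off: the opening is 0 and the roll is still in place. I'll retry lower, and check the grip force before lifting.

Call:
{"name": "step_arm", "arguments": {
  "squeeze": 30,
  "steps": [
    {"x":0.002,"y":0,"z":0,"rx":0,"ry":0,"rz":0,"claw":0.2},
    {"x":0.002,"y":0,"z":0,"rx":0,"ry":0,"rz":0,"claw":0.2},
    {"x":0.002,"y":0,"z":0,"rx":0,"ry":0,"rz":0,"claw":0.2},
    {"x":0.002,"y":0,"z":0,"rx":0,"ry":0,"rz":0,"claw":0.2},
    {"x":0.002,"y":0,"z":0,"rx":0,"ry":0,"rz":0,"claw":0.2},
    {"x":0.002,"y":0,"z":0,"rx":0,"ry":0,"rz":0,"claw":0.2},
    {"x":0.002,"y":0,"z":0,"rx":0,"ry":0,"rz":0,"claw":0.2},
    {"x":0.002,"y":0,"z":0,"rx":0,"ry":0,"rz":0,"claw":0.2},
    {"x":0.002,"y":0,"z":0,"rx":0,"ry":0,"rz":0,"claw":0.2},
    {"x":0.002,"y":0,"z":0.05,"rx":0,"ry":0,"rz":0,"claw":0.2},
    {"x":0.002,"y":0,"z":0.09,"rx":0,"ry":0,"rz":0,"claw":0.2},
    {"x":0.002,"y":0,"z":0.09,"rx":0,"ry":0,"rz":0,"claw":0.2}
  ]
}}

```text
time: 5.42
tool_pos: [0.4437, 0.2904, 0.021]
tool_rot: [-3.133, 0.004, 1.571]
contact_force: [-1.0, -0.3, -0.8]
opening: 0.0549
grip_force: 0.0
```

Run:
```python
from h import *
go(.447,.2915,.001,np.pi/2)
read_camera('side') # settle
im,d=read_camera('side'); cv2.imwrite('pics/s1.png',cv2.resize(im[100:240,180:340],None,fx=4,fy=4))
```

```text
shift [0.0016 0.0047 0.0267] turn [-0.011  0.005 -0.   ] pos [0.4437 0.2904 0.021 ] rpy [-3.133  0.004  1.571] open 0.0549 t 5.42
```

View pics/s1.png

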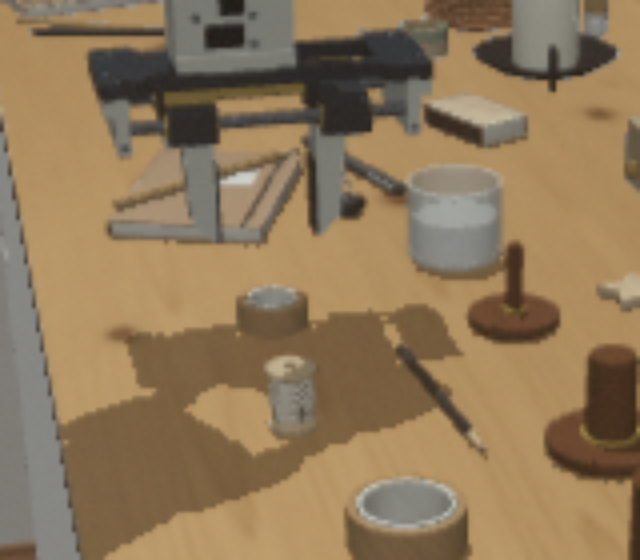

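The side crop shows the jaw tips at about (205,235) and (319,228), well above or behind the roll at (272,310), although the TCP reads z = 0.021. I'll measure the tips.

Run:
```python
from h import *
o=robot.observe(); print(o['tool_pos'],o['time'])
for cam in ['side','top']:
    im,d=read_camera(cam); W=cloud(cam,d)
    p=camera_params(cam); c=np.array(p['R'])@o['tool_pos']+p['t']; print(cam,'tcp px',p['fx']*c[0]/c[2]+p['cx'],p['fy']*c[1]/c[2]+p['cy'])
    if cam=='side':
        for u,v in [(231,157),(231,150),(231,140),(261,154),(261,145),(261,140),(248,124)]: print(u,v,W[v,u].round(3))
    else:
        m=(W[...,2]>.03)&(abs(W[...,0]-.44)<.12)&(abs(W[...,1]-.29)<.12)&(d>0); w=W[m]; print(len(w),w.min(0).round(3),w.max(0).round(3))
print(robot.observe()['tool_pos'])
```

```text
[0.44687061 0.2919612  0.02559502] 5.5167
side tcp px 247.0669428313675 170.76175905021225
231 157 [0.409 0.285 0.067]
231 150 [0.41  0.282 0.086]
231 140 [0.411 0.279 0.111]
261 154 [0.48  0.279 0.07 ]
261 145 [0.481 0.283 0.091]
261 140 [0.482 0.285 0.103]
248 124 [ 0.525  0.735 -0.001]
top tcp px 172.5544087492553 241.45564046986792
23730 [0.32  0.175 0.03 ] [0.56  0.392 0.582]
[0.44849934 0.29274565 0.02742462]
```

The visible tips sit about 33 mm above the reported TCP, which explains the missed grasp. I'll measure that offset precisely.

Run:
```python
from h import *
o=robot.observe(); print(o['tool_pos'],o['opening'])
for cam in ['side','top']:
  im,d=read_camera(cam); W=cloud(cam,d)
  m=(d>0)&(abs(W[...,1]-.29)<.03)&(W[...,2]>.03)&(W[...,2]<.2)
  for lo,hi in [(.38,.425),(.46,.52)]:
    k=m&(W[...,0]>lo)&(W[...,0]<hi); w=W[k]
    if len(w): print(cam,len(w),'zmin',np.sort(w[:,2])[:8].round(3),'x',np.percentile(w[w[:,2]<.11][:,0],[1,99]).round(3) if (w[:,2]<.11).any() else '', 'ymean',np.percentile(w[w[:,2]<.11][:,1],[1,99]).round(3) if (w[:,2]<.11).any() else '')
```

```text
[0.44849934 0.29274565 0.02742462] 0.05510860489615907
side 629 zmin [0.066 0.066 0.066 0.067 0.067 0.068 0.068 0.069] x [0.402 0.421] ymean [0.277 0.297]
side 649 zmin [0.063 0.063 0.063 0.064 0.065 0.066 0.066 0.068] x [0.476 0.494] ymean [0.278 0.301]
top 270 zmin [0.076 0.098 0.101 0.142 0.142 0.143 0.143 0.144] x [0.418 0.421] ymean [0.283 0.289]
top 570 zmin [0.108 0.108 0.109 0.109 0.111 0.112 0.115 0.143] x [0.476 0.478] ymean [0.294 0.298]
```

Call:
{"name": "step_arm", "arguments": {
  "steps": [
    {"x":0,"y":0,"z":0,"rx":0,"ry":0,"rz":0,"claw":0.45},
    {"x":0,"y":0,"z":0,"rx":0,"ry":0,"rz":0,"claw":0.45},
    {"x":0,"y":0,"z":0.03,"rx":0,"ry":0,"rz":0,"claw":0.45},
    {"x":0,"y":0,"z":0.05,"rx":0,"ry":0,"rz":0,"claw":0.45},
    {"x":0,"y":0,"z":0.06,"rx":0,"ry":0,"rz":0,"claw":0.45},
    {"x":0,"y":0,"z":0.065,"rx":0,"ry":0,"rz":0,"claw":0.45},
    {"x":0,"y":0,"z":0.07,"rx":0,"ry":0,"rz":0,"claw":0.45},
    {"x":0,"y":0,"z":0.07,"rx":0,"ry":0,"rz":0,"claw":0.45}
  ]
}}

```text
time: 6.38
tool_pos: [0.4474, 0.2922, -0.0268]
tool_rot: [3.142, -0.0, 1.571]
contact_force: [-0.6, 0.5, 0.7]
opening: 0.0665
grip_force: 0.0
```

Run:
```python
from h import *
o=robot.observe(); print(o['tool_pos'],o['opening'],o['contact_force'])
im,d=read_camera('side'); cv2.imwrite('pics/s2.png',cv2.resize(im[120:220,200:320],None,fx=5,fy=5)); W=cloud('side',d)
m=(d>0)&(abs(W[...,1]-.285)<.03)&(W[...,2]>.003)&(W[...,2]<.2)
for lo,hi in [(.38,.42),(.475,.52)]:
    w=W[m&(W[...,0]>lo)&(W[...,0]<hi)]; print(len(w),np.sort(w[:,2])[:8].round(3))
```

```text
[ 0.44737807  0.29220317 -0.02679715] 0.066515844556043 [-0.57533248  0.53922841  0.67671532]
876 [0.009 0.011 0.013 0.013 0.013 0.014 0.015 0.015]
613 [0.009 0.01  0.01  0.011 0.012 0.012 0.014 0.014]
```

View pics/s2.png

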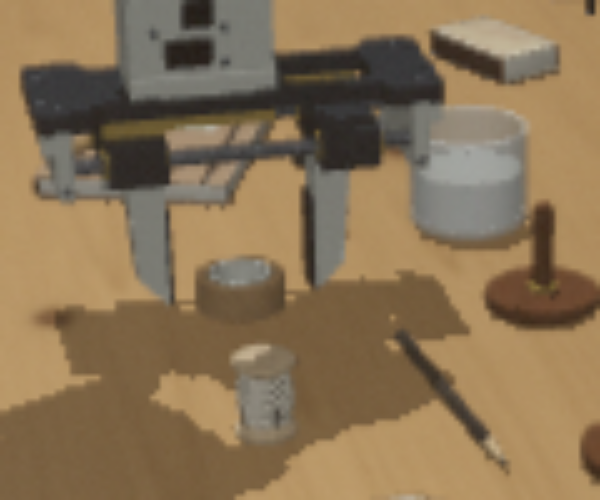

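The fingers now straddle the roll at (240,288), with the tips about 9 mm above the desk. So the offset is about 36 mm. I'll go 5 mm lower and close.

Call:
{"name": "step_arm", "arguments": {
  "squeeze": 25,
  "steps": [
    {"x":0,"y":0,"z":0.004,"rx":0,"ry":0,"rz":0,"claw":0.45},
    {"x":0,"y":0,"z":0.0065,"rx":0,"ry":0,"rz":0,"claw":0.2},
    {"x":0,"y":0,"z":0.0065,"rx":0,"ry":0,"rz":0,"claw":-1},
    {"x":0,"y":0,"z":0.0065,"rx":0,"ry":0,"rz":0,"claw":-1},
    {"x":0,"y":0,"z":0.0065,"rx":0,"ry":0,"rz":0,"claw":-1},
    {"x":0,"y":0,"z":0.0065,"rx":0,"ry":0,"rz":0,"claw":-1},
    {"x":0,"y":0,"z":0.0065,"rx":0,"ry":0,"rz":0,"claw":-1},
    {"x":0,"y":0,"z":0.0065,"rx":0,"ry":0,"rz":0,"claw":-1}
  ]
}}

```text
time: 7.1
tool_pos: [0.4474, 0.2922, -0.0315]
tool_rot: [3.141, -0.0, 1.571]
contact_force: [0.8, 0.3, 1.4]
opening: 0.0432
grip_force: 25.0
```

Call:
{"name": "step_arm", "arguments": {
  "steps": [
    {"x":0,"y":0,"z":-0.05,"rx":0,"ry":0,"rz":0,"claw":-1},
    {"x":0,"y":0,"z":-0.1,"rx":0,"ry":0,"rz":0,"claw":-1},
    {"x":-0.0485,"y":0.188,"z":-0.11,"rx":0,"ry":0,"rz":0,"claw":-1},
    {"x":-0.0485,"y":0.188,"z":-0.11,"rx":0,"ry":0,"rz":0,"claw":-1},
    {"x":-0.0485,"y":0.188,"z":-0.11,"rx":0,"ry":0,"rz":0,"claw":-1},
    {"x":-0.0485,"y":0.188,"z":-0.11,"rx":0,"ry":0,"rz":0,"claw":-1},
    {"x":-0.0485,"y":0.188,"z":-0.11,"rx":0,"ry":0,"rz":0,"claw":-1},
    {"x":-0.0485,"y":0.188,"z":-0.11,"rx":0,"ry":0,"rz":0,"claw":-1},
    {"x":-0.0485,"y":0.188,"z":-0.11,"rx":0,"ry":0,"rz":0,"claw":-1}
  ]
}}

```text
time: 7.85
tool_pos: [0.587, 0.2558, 0.0502]
tool_rot: [-3.14, 0.0, 1.571]
contact_force: [0.4, 0.2, -0.9]
opening: 0.0432
grip_force: 25.0
```

Run:
```python
from h import *
wrist('tape_narrow post_thin','w2')
go(.588,.2555,-.0215,np.pi/2)
```

```text
tape_narrow 0.85 [233.3, 228.2, 323.1, 302.4] circle [586.5 256.5  22. ] rect [array([586.3, 261.1]), array([43.2, 34.3]), np.float64(1.6)] z 0.0988
post_thin 0.61 [242.7, 181.7, 323.1, 242.2] circle [588.5 256.1  27.7] rect [array([589. , 262.6]), array([41.4, 55. ]), np.float64(86.6)] z 0.0106
shift [-0.0011  0.0014  0.0965] turn [-0.001  0.     0.001] pos [0.587  0.2564 0.0509] rpy [-3.141  0.     1.572] open 0.0432 t 8.0
```

View pics/w2.png

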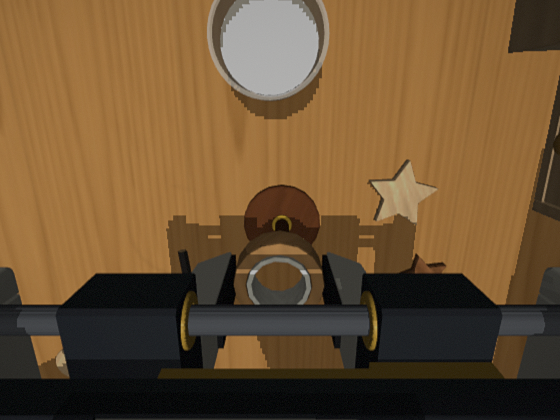

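The roll is held level at (280,275) and sits over the thin post's foot at (282,220), within 2 mm. Lowering and releasing.

Call:
{"name": "step_arm", "arguments": {
  "steps": [
    {"x":0,"y":0.0015,"z":0.03,"rx":0,"ry":0,"rz":0,"claw":-1},
    {"x":0,"y":0.0015,"z":0.055,"rx":0,"ry":0,"rz":0,"claw":-1},
    {"x":0,"y":0.0015,"z":0.08,"rx":0,"ry":0,"rz":0,"claw":-1},
    {"x":0,"y":0.0015,"z":0.093,"rx":0,"ry":0,"rz":0,"claw":-1},
    {"x":0,"y":0.0015,"z":0.096,"rx":0,"ry":0,"rz":0,"claw":-1},
    {"x":0,"y":0.0015,"z":0.096,"rx":0,"ry":0,"rz":0,"claw":-1}
  ]
}}

```text
time: 8.5
tool_pos: [0.5887, 0.2561, -0.0213]
tool_rot: [-3.141, 0.0, 1.571]
contact_force: [0.3, 0.3, 0.2]
opening: 0.0434
grip_force: 25.0
```

Call:
{"name": "step_arm", "arguments": {
  "steps": [
    {"x":0,"y":0,"z":0,"rx":0,"ry":0,"rz":0,"claw":0.3},
    {"x":0,"y":0,"z":0,"rx":0,"ry":0,"rz":0,"claw":0.3},
    {"x":0,"y":0,"z":0,"rx":0,"ry":0,"rz":0,"claw":0.3},
    {"x":0,"y":0,"z":0,"rx":0,"ry":0,"rz":0,"claw":0.3},
    {"x":0,"y":0,"z":-0.04,"rx":0,"ry":0,"rz":0,"claw":0.3},
    {"x":0,"y":0,"z":-0.09,"rx":0,"ry":0,"rz":0,"claw":0.3},
    {"x":0,"y":0,"z":-0.12,"rx":0,"ry":0,"rz":0,"claw":1},
    {"x":0,"y":0,"z":-0.12,"rx":0,"ry":0,"rz":0,"claw":1}
  ]
}}

```text
time: 9.17
tool_pos: [0.593, 0.2569, 0.0753]
tool_rot: [3.131, -0.003, 1.571]
contact_force: [0.7, 0.4, 0.6]
opening: 0.0685
grip_force: 0.0
```

Run:
```python
from h import *
wrist('tape_narrow')
go(.465,.0115,.06,np.pi/2)
```

```text
tape_narrow 0.93 [243.2, 185.9, 303.2, 246.9] circle [588.9 257.   21.9] rect [array([588.7, 257.2]), array([42.8, 42.3]), np.float64(53.1)] z 0.0272
shift [-0.3259 -0.1666  0.0128] turn [ 0.003 -0.001 -0.   ] pos [0.59   0.2559 0.0701] rpy [ 3.139e+00 -1.000e-03  1.571e+00] open 0.0764 t 9.27
```

The narrow roll is seated (top at 0.027 m). Next, the wide roll.

Call:
{"name": "step_arm", "arguments": {
  "steps": [
    {"x":-0.326,"y":-0.166,"z":0.01,"rx":0,"ry":0,"rz":0,"claw":1},
    {"x":-0.326,"y":-0.166,"z":0.01,"rx":0,"ry":0,"rz":0,"claw":1},
    {"x":-0.326,"y":-0.166,"z":0.01,"rx":0,"ry":0,"rz":0,"claw":1},
    {"x":-0.326,"y":-0.166,"z":0.01,"rx":0,"ry":0,"rz":0,"claw":1},
    {"x":-0.326,"y":-0.166,"z":0.01,"rx":0,"ry":0,"rz":0,"claw":1},
    {"x":-0.326,"y":-0.166,"z":0.01,"rx":0,"ry":0,"rz":0,"claw":1},
    {"x":-0.326,"y":-0.166,"z":0.01,"rx":0,"ry":0,"rz":0,"claw":1},
    {"x":-0.326,"y":-0.166,"z":0.01,"rx":0,"ry":0,"rz":0,"claw":1},
    {"x":-0.326,"y":-0.166,"z":0.01,"rx":0,"ry":0,"rz":0,"claw":1},
    {"x":-0.326,"y":-0.166,"z":0.01,"rx":0,"ry":0,"rz":0,"claw":1}
  ]
}}

```text
time: 10.1
tool_pos: [0.4648, 0.0115, 0.0608]
tool_rot: [-3.141, -0.0, 1.57]
contact_force: [0.1, 0.8, 0.3]
opening: 0.092
grip_force: 0.0
```

Run:
```python
from h import *
wrist('tape_wide post_thick')
go(.465,.0115,-.031,np.pi/2)
```

```text
tape_wide 0.93 [242.3, 181.1, 319.8, 259.2] circle [465.1  11.3  30. ] rect [array([465.2,  11.4]), array([58.2, 59.1]), np.float64(13.8)] z 0.0233
post_thick 0.69 [410.9, 63.3, 531.1, 170.4] circle [592.4  83.7  13.5] rect [array([592.3,  83.6]), array([25.9, 25.3]), np.float64(38.1)] z 0.0563
shift [-1.000e-03 -1.000e-04  1.226e-01] turn [-0.    -0.     0.002] pos [0.4651 0.0122 0.061 ] rpy [-3.141 -0.     1.572] open 0.0918 t 10.25
```

Call:
{"name": "step_arm", "arguments": {
  "squeeze": 25,
  "steps": [
    {"x":-0.001,"y":0,"z":0.05,"rx":0,"ry":0,"rz":0,"claw":1},
    {"x":-0.001,"y":0,"z":0.09,"rx":0,"ry":0,"rz":0,"claw":1},
    {"x":-0.001,"y":0,"z":0.115,"rx":0,"ry":0,"rz":0,"claw":1},
    {"x":-0.001,"y":0,"z":0.122,"rx":0,"ry":0,"rz":0,"claw":1},
    {"x":-0.001,"y":0,"z":0.122,"rx":0,"ry":0,"rz":0,"claw":-1},
    {"x":-0.001,"y":0,"z":0.122,"rx":0,"ry":0,"rz":0,"claw":-1},
    {"x":-0.001,"y":0,"z":0.122,"rx":0,"ry":0,"rz":0,"claw":-1},
    {"x":-0.001,"y":0,"z":0.122,"rx":0,"ry":0,"rz":0,"claw":-1},
    {"x":-0.001,"y":0,"z":0.122,"rx":0,"ry":0,"rz":0,"claw":-1},
    {"x":-0.001,"y":0,"z":0.122,"rx":0,"ry":0,"rz":0,"claw":-1},
    {"x":-0.001,"y":0,"z":0.122,"rx":0,"ry":0,"rz":0,"claw":-1},
    {"x":-0.001,"y":0,"z":0.122,"rx":0,"ry":0,"rz":0,"claw":-1}
  ]
}}

```text
time: 11.25
tool_pos: [0.4657, 0.0105, -0.0292]
tool_rot: [3.14, 0.0, 1.57]
contact_force: [-0.4, 0.3, 6.5]
opening: 0.0596
grip_force: 25.0
```

Call:
{"name": "step_arm", "arguments": {
  "steps": [
    {"x":0,"y":0,"z":-0.05,"rx":0,"ry":0,"rz":0,"claw":-1},
    {"x":0,"y":0,"z":-0.1,"rx":0,"ry":0,"rz":0,"claw":-1},
    {"x":0.0965,"y":0.17,"z":-0.12,"rx":0,"ry":0,"rz":0,"claw":-1},
    {"x":0.0965,"y":0.17,"z":-0.12,"rx":0,"ry":0,"rz":0,"claw":-1},
    {"x":0.0965,"y":0.17,"z":-0.12,"rx":0,"ry":0,"rz":0,"claw":-1},
    {"x":0.0965,"y":0.17,"z":-0.12,"rx":0,"ry":0,"rz":0,"claw":-1},
    {"x":0.0965,"y":0.17,"z":-0.12,"rx":0,"ry":0,"rz":0,"claw":-1},
    {"x":0.0965,"y":0.17,"z":-0.12,"rx":0,"ry":0,"rz":0,"claw":-1},
    {"x":0.0965,"y":0.17,"z":-0.12,"rx":0,"ry":0,"rz":0,"claw":-1}
  ]
}}

```text
time: 12.0
tool_pos: [0.591, 0.0826, 0.0592]
tool_rot: [-3.139, 0.0, 1.571]
contact_force: [-0.7, 0.1, -1.2]
opening: 0.0598
grip_force: 25.0
```

Run:
```python
from h import *
wrist('tape_wide post_thick','w3')
go(.5925,.0835,-.0205,np.pi/2)
```

```text
tape_wide 0.8 [217.2, 213.9, 342.6, 341.3] circle [590.5  83.6  30.1] rect [array([590.2,  85. ]), array([57.7, 56.2]), np.float64(50.1)] z 0.1115
post_thick 0.83 [238.3, 166.8, 325.3, 259.8] circle [590.9  93.9  22.7] rect [array([592.5,  91.3]), array([38.3, 39.3]), np.float64(4.4)] z 0.0559
shift [0.0017 0.0017 0.107 ] turn [-0.001  0.    -0.001] pos [0.5913 0.0822 0.0598] rpy [-3.14  0.    1.57] open 0.0599 t 12.15
```

View pics/w3.png

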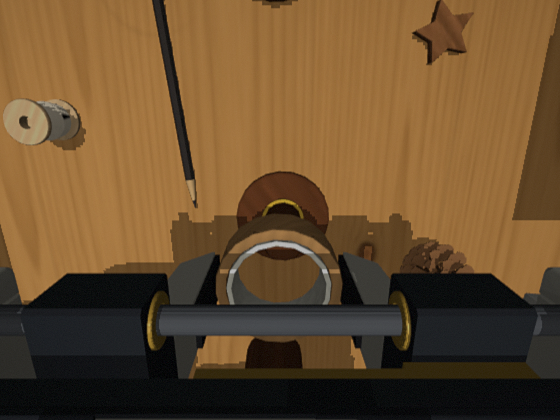

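The roll is at (280,280), held level over the thick post's foot at (283,215). Lowering.

Call:
{"name": "step_arm", "arguments": {
  "steps": [
    {"x":0.001,"y":0.002,"z":0.03,"rx":0,"ry":0,"rz":0,"claw":-1},
    {"x":0.001,"y":0.002,"z":0.06,"rx":0,"ry":0,"rz":0,"claw":-1},
    {"x":0.001,"y":0.002,"z":0.085,"rx":0,"ry":0,"rz":0,"claw":-1},
    {"x":0.001,"y":0.002,"z":0.1,"rx":0,"ry":0,"rz":0,"claw":-1},
    {"x":0.001,"y":0.002,"z":0.1035,"rx":0,"ry":0,"rz":0,"claw":-1},
    {"x":0.001,"y":0.002,"z":0.1035,"rx":0,"ry":0,"rz":0,"claw":-1}
  ]
}}

```text
time: 12.65
tool_pos: [0.5933, 0.0832, -0.018]
tool_rot: [-3.14, -0.0, 1.57]
contact_force: [-0.1, -0.2, 0.4]
opening: 0.0598
grip_force: 25.0
```

Call:
{"name": "step_arm", "arguments": {
  "steps": [
    {"x":0,"y":0,"z":0,"rx":0,"ry":0,"rz":0,"claw":0.6},
    {"x":0,"y":0,"z":0,"rx":0,"ry":0,"rz":0,"claw":0.6},
    {"x":0,"y":0,"z":0,"rx":0,"ry":0,"rz":0,"claw":0.6},
    {"x":0,"y":0,"z":0,"rx":0,"ry":0,"rz":0,"claw":0.6},
    {"x":0,"y":0,"z":-0.04,"rx":0,"ry":0,"rz":0,"claw":0.6},
    {"x":0,"y":0,"z":-0.09,"rx":0,"ry":0,"rz":0,"claw":0.6},
    {"x":0,"y":0,"z":-0.14,"rx":0,"ry":0,"rz":0,"claw":0.6},
    {"x":0,"y":0,"z":-0.18,"rx":0,"ry":0,"rz":0,"claw":0.6},
    {"x":0,"y":0,"z":-0.18,"rx":0,"ry":0,"rz":0,"claw":0.6}
  ]
}}

```text
time: 13.4
tool_pos: [0.5979, 0.0838, 0.1248]
tool_rot: [3.129, -0.0, 1.571]
contact_force: [1.0, -0.3, 0.3]
opening: 0.0736
grip_force: 0.0
```

Run:
```python
from h import *
wrist('tape_wide')
go(.444,-.237,.12,np.pi/2)
```

```text
tape_wide 0.9 [240.2, 164.8, 306.9, 232.7] circle [593.6  84.5  29.8] rect [array([593.3,  84.8]), array([58.5, 58.7]), np.float64(1.1)] z 0.0333
shift [-0.4276 -0.2009 -0.0023] turn [ 0.005 -0.    -0.   ] pos [0.5947 0.0837 0.1189] rpy [ 3.138 -0.     1.571] open 0.0733 t 13.5
```

The wide roll is seated (top at 0.033 m). Next, the glue stick.

Call:
{"name": "step_arm", "arguments": {
  "steps": [
    {"x":-0.4276,"y":-0.2,"z":0,"rx":0,"ry":0,"rz":0,"claw":0.5},
    {"x":-0.4276,"y":-0.2,"z":0,"rx":0,"ry":0,"rz":0,"claw":0.5},
    {"x":-0.4276,"y":-0.2,"z":0,"rx":0,"ry":0,"rz":0,"claw":0.5},
    {"x":-0.4276,"y":-0.2,"z":0,"rx":0,"ry":0,"rz":0,"claw":0.5},
    {"x":-0.4276,"y":-0.2,"z":0,"rx":0,"ry":0,"rz":0,"claw":0.5},
    {"x":-0.4276,"y":-0.2,"z":0,"rx":0,"ry":0,"rz":0,"claw":0.5},
    {"x":-0.4276,"y":-0.2,"z":0,"rx":0,"ry":0,"rz":0,"claw":0.5},
    {"x":-0.4276,"y":-0.2,"z":0,"rx":0,"ry":0,"rz":0,"claw":0.5},
    {"x":-0.4276,"y":-0.2,"z":0,"rx":0,"ry":0,"rz":0,"claw":0.5},
    {"x":-0.4276,"y":-0.2,"z":0,"rx":0,"ry":0,"rz":0,"claw":0.5},
    {"x":-0.4276,"y":-0.2,"z":0,"rx":0,"ry":0,"rz":0,"claw":0.5},
    {"x":-0.4276,"y":-0.2,"z":0,"rx":0,"ry":0,"rz":0,"claw":0.5}
  ]
}}

```text
time: 14.5
tool_pos: [0.4435, -0.236, 0.1162]
tool_rot: [-3.14, -0.002, 1.571]
contact_force: [0.2, 0.0, 0.4]
opening: 0.0688
grip_force: 0.0
```

Run:
```python
from h import *
wrist('glue_stick eraser','w4')
go(.444,-.237,.017,np.pi/2)
```

```text
glue_stick 0.94 [266.0, 187.8, 294.4, 242.7] circle [ 443.6 -236.3   10.8] rect [array([ 443.5, -236.3]), array([20.5, 20.5]), np.float64(28.9)] z 0.0846
eraser 0.64 [237.1, 30.6, 280.5, 84.2] circle [ 426.9 -118.3   21.7] rect [array([ 426.9, -118. ]), array([42.3, 17.6]), np.float64(55.4)] z 0.0108
shift [-0.0019 -0.0002  0.1331] turn [-0.001 -0.001  0.002] pos [ 0.4442 -0.2357  0.1168] rpy [-3.141e+00 -1.000e-03  1.573e+00] open 0.069 t 14.65
```

View pics/w4.png

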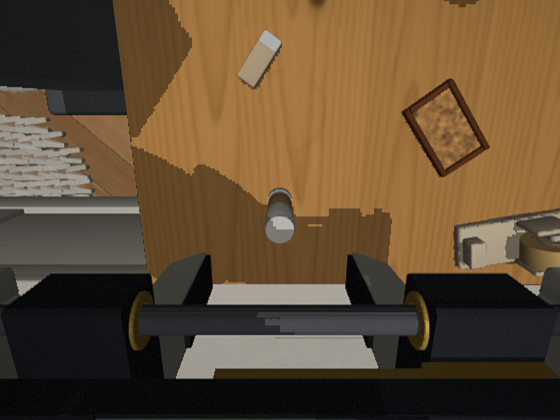

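The glue stick is at (280,215) between the jaws; the eraser is at (260,60).

Call:
{"name": "step_arm", "arguments": {
  "squeeze": 20,
  "steps": [
    {"x":-0.001,"y":0,"z":0.05,"rx":0,"ry":0,"rz":0,"claw":0.5},
    {"x":-0.001,"y":0,"z":0.1,"rx":0,"ry":0,"rz":0,"claw":0.5},
    {"x":-0.001,"y":0,"z":0.126,"rx":0,"ry":0,"rz":0,"claw":0.5},
    {"x":-0.001,"y":0,"z":0.126,"rx":0,"ry":0,"rz":0,"claw":0},
    {"x":-0.001,"y":0,"z":0.126,"rx":0,"ry":0,"rz":0,"claw":-1},
    {"x":-0.001,"y":0,"z":0.126,"rx":0,"ry":0,"rz":0,"claw":-1},
    {"x":-0.001,"y":0,"z":0.126,"rx":0,"ry":0,"rz":0,"claw":-1},
    {"x":-0.001,"y":0,"z":0.126,"rx":0,"ry":0,"rz":0,"claw":-1},
    {"x":-0.001,"y":0,"z":0.126,"rx":0,"ry":0,"rz":0,"claw":-1},
    {"x":-0.001,"y":0,"z":0.126,"rx":0,"ry":0,"rz":0,"claw":-1},
    {"x":-0.001,"y":0,"z":0.126,"rx":0,"ry":0,"rz":0,"claw":-1},
    {"x":-0.001,"y":0,"z":0.126,"rx":0,"ry":0,"rz":0,"claw":-1}
  ]
}}

```text
time: 15.65
tool_pos: [0.4441, -0.238, 0.0232]
tool_rot: [3.141, 0.0, 1.571]
contact_force: [-0.8, 0.9, 4.5]
opening: 0.0207
grip_force: 20.0
```

Call:
{"name": "step_arm", "arguments": {
  "steps": [
    {"x":0,"y":0,"z":-0.05,"rx":0,"ry":0,"rz":0,"claw":-1},
    {"x":0,"y":0,"z":-0.1,"rx":0,"ry":0,"rz":0,"claw":-1},
    {"x":0.257,"y":0.19,"z":-0.13,"rx":0,"ry":0,"rz":0,"claw":-1},
    {"x":0.257,"y":0.19,"z":-0.13,"rx":0,"ry":0,"rz":0,"claw":-1},
    {"x":0.257,"y":0.19,"z":-0.13,"rx":0,"ry":0,"rz":0,"claw":-1},
    {"x":0.257,"y":0.19,"z":-0.13,"rx":0,"ry":0,"rz":0,"claw":-1},
    {"x":0.257,"y":0.19,"z":-0.13,"rx":0,"ry":0,"rz":0,"claw":-1},
    {"x":0.257,"y":0.19,"z":-0.13,"rx":0,"ry":0,"rz":0,"claw":-1},
    {"x":0.257,"y":0.19,"z":-0.13,"rx":0,"ry":0,"rz":0,"claw":-1},
    {"x":0.257,"y":0.19,"z":-0.13,"rx":0,"ry":0,"rz":0,"claw":-1},
    {"x":0.257,"y":0.19,"z":-0.13,"rx":0,"ry":0,"rz":0,"claw":-1}
  ]
}}

```text
time: 16.57
tool_pos: [0.5858, -0.0452, 0.1197]
tool_rot: [-3.14, 0.0, 1.571]
contact_force: [-0.1, -0.8, 0.4]
opening: 0.0213
grip_force: 20.0
```

Run:
```python
from h import *
wrist('glue_stick glue_cup','w5')
go(.586,-.0445,.029,np.pi/2)
for cam in ['top','side']:
    im,d=read_camera(cam);W=cloud(cam,d)
    for r in nets.masks_of(cam,'glue_stick')[:1]:
        w=W[r['region']&(d>0)]; print(cam,r['conf'],w.mean(0).round(3),np.percentile(w,[3,97],axis=0).round(3))
```

```text
glue_stick 0.92 [256.1, 216.6, 302.1, 303.5] circle [585.7 -42.6  10.5] rect [array([585.6, -39.9]), array([20.4, 13.7]), np.float64(1.7)] z 0.1809
glue_cup 0.81 [250.1, 170.2, 305.4, 233.1] circle [585.9 -43.4  23.8] rect [array([586.2, -40.2]), array([45.5, 41.1]), np.float64(0.5)] z 0.0486
shift [0.0023 0.0005 0.1214] turn [-0.001 -0.    -0.002] pos [ 0.5857 -0.0462  0.1201] rpy [-3.141 -0.     1.569] open 0.0208 t 16.72
side 0.72 [ 0.584 -0.053  0.142] [[ 0.576 -0.058  0.1  ]
 [ 0.594 -0.045  0.182]]
```

View pics/w5.png

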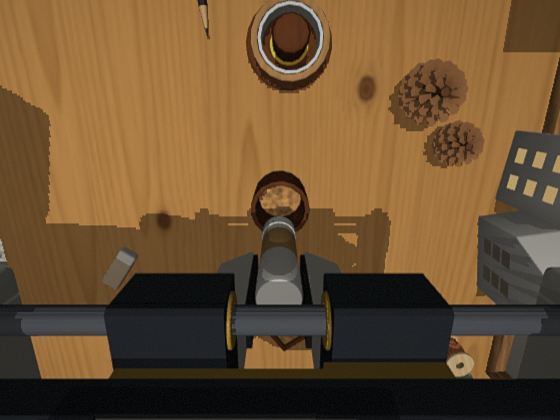

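The stick (bottom at about (278,225)) is over the cup mouth (279,200), and the wide roll shows seated at the top. Lowering.

Call:
{"name": "step_arm", "arguments": {
  "steps": [
    {"x":0.001,"y":0,"z":0.03,"rx":0,"ry":0,"rz":0,"claw":-1},
    {"x":0.001,"y":0,"z":0.06,"rx":0,"ry":0,"rz":0,"claw":-1},
    {"x":0.001,"y":0,"z":0.09,"rx":0,"ry":0,"rz":0,"claw":-1},
    {"x":0.001,"y":0,"z":0.113,"rx":0,"ry":0,"rz":0,"claw":-1},
    {"x":0.001,"y":0,"z":0.1195,"rx":0,"ry":0,"rz":0,"claw":-1},
    {"x":0.001,"y":0,"z":0.1195,"rx":0,"ry":0,"rz":0,"claw":-1},
    {"x":0.001,"y":0,"z":0.1195,"rx":0,"ry":0,"rz":0,"claw":-1}
  ]
}}

```text
time: 17.5
tool_pos: [0.5865, -0.0446, 0.0309]
tool_rot: [3.141, -0.0, 1.57]
contact_force: [0.8, 0.0, -0.6]
opening: 0.0211
grip_force: 20.0
```

Call:
{"name": "step_arm", "arguments": {
  "steps": [
    {"x":0,"y":0,"z":0,"rx":0,"ry":0,"rz":0,"claw":0},
    {"x":0,"y":0,"z":0,"rx":0,"ry":0,"rz":0,"claw":0},
    {"x":0,"y":0,"z":0,"rx":0,"ry":0,"rz":0,"claw":0},
    {"x":0,"y":0,"z":0,"rx":0,"ry":0,"rz":0,"claw":0},
    {"x":0,"y":0,"z":-0.04,"rx":0,"ry":0,"rz":0,"claw":0},
    {"x":0,"y":0,"z":-0.09,"rx":0,"ry":0,"rz":0,"claw":0},
    {"x":0,"y":0,"z":-0.12,"rx":0,"ry":0,"rz":0,"claw":0},
    {"x":0,"y":0,"z":-0.12,"rx":0,"ry":0,"rz":0,"claw":0}
  ]
}}

```text
time: 18.17
tool_pos: [0.5896, -0.0449, 0.1264]
tool_rot: [3.131, 0.002, 1.571]
contact_force: [0.1, -0.0, 0.3]
opening: 0.0459
grip_force: 0.0
```

Run:
```python
from h import *
wrist('glue_stick glue_cup')
# eraser long axis at 55.5 deg; closing axis = yaw-90deg -> want 145.5 or -34.5 => yaw=55.5deg
go(.427,-.1185,.08,np.radians(55.5))
```

```text
glue_stick 0.84 [261.0, 184.6, 289.5, 237.4] circle [586.2 -42.4  10.4] rect [array([586.2, -42.4]), array([20. , 19.4]), np.float64(0.1)] z 0.0907
glue_cup 0.98 [241.9, 169.4, 301.4, 230.8] circle [586.  -43.4  23.8] rect [array([586.1, -40.5]), array([46.6, 41.4]), np.float64(0.2)] z 0.0487
shift [-0.0991 -0.2119  0.0537] turn [-0.001 -0.     0.767] pos [ 0.5859 -0.0442  0.1202] rpy [-3.141 -0.     1.571] open 0.0459 t 18.32
```

Call:
{"name": "step_arm", "arguments": {
  "steps": [
    {"x":-0.099,"y":-0.212,"z":0.02,"rx":0,"ry":0,"rz":0.767,"claw":0},
    {"x":-0.099,"y":-0.212,"z":0.02,"rx":0,"ry":0,"rz":0.767,"claw":0},
    {"x":-0.099,"y":-0.212,"z":0.053,"rx":0,"ry":0,"rz":0.767,"claw":0},
    {"x":-0.099,"y":-0.212,"z":0.053,"rx":0,"ry":0,"rz":0.767,"claw":0},
    {"x":-0.099,"y":-0.212,"z":0.053,"rx":0,"ry":0,"rz":0.767,"claw":0},
    {"x":-0.099,"y":-0.212,"z":0.053,"rx":0,"ry":0,"rz":0.767,"claw":0},
    {"x":-0.099,"y":-0.212,"z":0.053,"rx":0,"ry":0,"rz":0.767,"claw":0},
    {"x":-0.099,"y":-0.212,"z":0.053,"rx":0,"ry":0,"rz":0.767,"claw":0}
  ]
}}

```text
time: 18.98
tool_pos: [0.4283, -0.1185, 0.0807]
tool_rot: [3.141, -0.0, 0.971]
contact_force: [0.5, -0.2, -0.2]
opening: 0.046
grip_force: 0.0
```

Run:
```python
from h import *
wrist('eraser')
go(.427,-.1185,-.031,np.radians(55.5))
```

```text
eraser 0.73 [265.0, 186.1, 288.1, 235.2] circle [ 427.4 -118.    22.2] rect [array([ 427.5, -117.7]), array([41.9, 16.6]), np.float64(55.2)] z 0.0105
shift [-0.0014 -0.0017  0.1492] turn [ 0.001 -0.     0.003] pos [ 0.4286 -0.1183  0.0809] rpy [ 3.141 -0.     0.971] open 0.0458 t 19.08
```

Call:
{"name": "step_arm", "arguments": {
  "squeeze": 20,
  "steps": [
    {"x":-0.001,"y":-0.0015,"z":0.05,"rx":0,"ry":0,"rz":0,"claw":0},
    {"x":-0.001,"y":-0.0015,"z":0.1,"rx":0,"ry":0,"rz":0,"claw":0},
    {"x":-0.001,"y":-0.0015,"z":0.135,"rx":0,"ry":0,"rz":0,"claw":0},
    {"x":-0.001,"y":-0.0015,"z":0.149,"rx":0,"ry":0,"rz":0,"claw":0},
    {"x":-0.001,"y":-0.0015,"z":0.149,"rx":0,"ry":0,"rz":0,"claw":-1},
    {"x":-0.001,"y":-0.0015,"z":0.149,"rx":0,"ry":0,"rz":0,"claw":-1},
    {"x":-0.001,"y":-0.0015,"z":0.149,"rx":0,"ry":0,"rz":0,"claw":-1},
    {"x":-0.001,"y":-0.0015,"z":0.149,"rx":0,"ry":0,"rz":0,"claw":-1},
    {"x":-0.001,"y":-0.0015,"z":0.149,"rx":0,"ry":0,"rz":0,"claw":-1},
    {"x":-0.001,"y":-0.0015,"z":0.149,"rx":0,"ry":0,"rz":0,"claw":-1},
    {"x":-0.001,"y":-0.0015,"z":0.149,"rx":0,"ry":0,"rz":0,"claw":-1}
  ]
}}

```text
time: 20.0
tool_pos: [0.427, -0.1188, -0.0299]
tool_rot: [3.139, -0.001, 0.968]
contact_force: [0.2, 2.3, 6.8]
opening: 0.0168
grip_force: 20.0
```

Run:
```python
from h import *
go(.588,-.1745,.05,np.radians(127.5))
go(.588,-.1745,.05,np.radians(127.5))
```

```text
shift [ 0.0606  0.2192 -0.106 ] turn [ 3.0e-03  1.0e-03 -1.6e+00] pos [ 0.427  -0.1188 -0.0299] rpy [ 3.139e+00 -1.000e-03  9.680e-01] open 0.0168 t 20.0
shift [ 0.0606  0.2192 -0.106 ] turn [ 3.0e-03  1.0e-03 -1.6e+00] pos [ 0.427  -0.1188 -0.0299] rpy [ 3.139e+00 -1.000e-03  9.680e-01] open 0.0168 t 20.0
```

Call:
{"name": "step_arm", "arguments": {
  "steps": [
    {"x":0,"y":0,"z":-0.05,"rx":0,"ry":0,"rz":0,"claw":-1},
    {"x":0,"y":0,"z":-0.1,"rx":0,"ry":0,"rz":0,"claw":-1},
    {"x":0.06,"y":0.219,"z":-0.106,"rx":0,"ry":0,"rz":-0.8,"claw":-1},
    {"x":0.06,"y":0.219,"z":-0.106,"rx":0,"ry":0,"rz":-0.8,"claw":-1},
    {"x":0.06,"y":0.219,"z":-0.106,"rx":0,"ry":0,"rz":-0.8,"claw":-1},
    {"x":0.06,"y":0.219,"z":-0.106,"rx":0,"ry":0,"rz":-0.8,"claw":-1},
    {"x":0.06,"y":0.219,"z":-0.106,"rx":0,"ry":0,"rz":-0.8,"claw":-1},
    {"x":0.06,"y":0.219,"z":-0.106,"rx":0,"ry":0,"rz":-0.8,"claw":-1},
    {"x":0.06,"y":0.219,"z":-0.106,"rx":0,"ry":0,"rz":-0.8,"claw":-1}
  ]
}}

```text
time: 20.75
tool_pos: [0.5858, -0.1741, 0.0479]
tool_rot: [-3.14, -0.001, 1.593]
contact_force: [0.0, 0.4, -0.3]
opening: 0.0167
grip_force: 20.0
```

Call:
{"name": "step_arm", "arguments": {
  "steps": [
    {"x":0,"y":0,"z":0,"rx":0,"ry":0,"rz":-0.8,"claw":-1},
    {"x":0,"y":0,"z":0,"rx":0,"ry":0,"rz":-0.8,"claw":-1},
    {"x":0,"y":0,"z":0,"rx":0,"ry":0,"rz":-0.8,"claw":-1},
    {"x":0,"y":0,"z":0,"rx":0,"ry":0,"rz":-0.8,"claw":-1},
    {"x":0,"y":0,"z":0,"rx":0,"ry":0,"rz":-0.8,"claw":-1},
    {"x":0,"y":0,"z":0,"rx":0,"ry":0,"rz":-0.8,"claw":-1},
    {"x":0,"y":0,"z":0,"rx":0,"ry":0,"rz":-0.8,"claw":-1},
    {"x":0,"y":0,"z":0,"rx":0,"ry":0,"rz":-0.8,"claw":-1}
  ]
}}

```text
time: 21.42
tool_pos: [0.5861, -0.1742, 0.0488]
tool_rot: [-3.141, -0.0, 2.22]
contact_force: [-0.8, 0.1, 0.5]
opening: 0.0168
grip_force: 20.0
```

Run:
```python
from h import *
wrist('eraser eraser_tray','w6',.006)
go(.588,-.1745,-.0245,np.radians(127.5))
```

```text
eraser 0.91 [261.8, 232.6, 296.4, 301.6] circle [ 584.4 -171.    20. ] rect [array([ 584. , -171.4]), array([17.3, 37.8]), np.float64(36.7)] z 0.0889
shift [-0.0012  0.0014  0.0976] turn [ 0.    -0.    -0.004] pos [ 0.5866 -0.1744  0.0487] rpy [ 3.142 -0.     2.222] open 0.0166 t 21.57
```

View pics/w6.png

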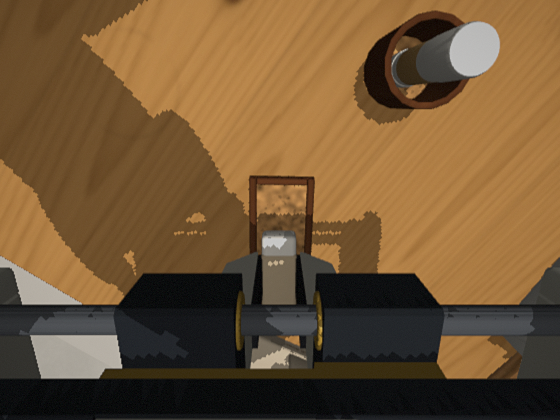

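The eraser (278,260) is held lengthwise and lined up over the tray (281,215). Lowering and releasing with a small opening.

Call:
{"name": "step_arm", "arguments": {
  "steps": [
    {"x":-0.0015,"y":0.0015,"z":0.04,"rx":0,"ry":0,"rz":0,"claw":-1},
    {"x":-0.0015,"y":0.0015,"z":0.075,"rx":0,"ry":0,"rz":0,"claw":-1},
    {"x":-0.0015,"y":0.0015,"z":0.091,"rx":0,"ry":0,"rz":0,"claw":-1},
    {"x":-0.0015,"y":0.0015,"z":0.096,"rx":0,"ry":0,"rz":0,"claw":-1},
    {"x":-0.0015,"y":0.0015,"z":0.096,"rx":0,"ry":0,"rz":0,"claw":-1},
    {"x":-0.0015,"y":0.0015,"z":0.096,"rx":0,"ry":0,"rz":0,"claw":-1}
  ]
}}

```text
time: 22.07
tool_pos: [0.5888, -0.1749, -0.023]
tool_rot: [3.141, 0.0, 2.224]
contact_force: [-0.1, -0.4, -0.1]
opening: 0.0162
grip_force: 20.0
```

Call:
{"name": "step_arm", "arguments": {
  "steps": [
    {"x":0,"y":0,"z":0,"rx":0,"ry":0,"rz":0,"claw":-0.48},
    {"x":0,"y":0,"z":0,"rx":0,"ry":0,"rz":0,"claw":-0.48},
    {"x":0,"y":0,"z":0,"rx":0,"ry":0,"rz":0,"claw":-0.48},
    {"x":0,"y":0,"z":0,"rx":0,"ry":0,"rz":0,"claw":-0.48},
    {"x":0,"y":0,"z":-0.03,"rx":0,"ry":0,"rz":0,"claw":-0.48},
    {"x":0,"y":0,"z":-0.08,"rx":0,"ry":0,"rz":0,"claw":-0.48},
    {"x":0,"y":0,"z":-0.13,"rx":0,"ry":0,"rz":0,"claw":-0.48},
    {"x":0,"y":0,"z":-0.18,"rx":0,"ry":0,"rz":0,"claw":-0.48},
    {"x":0,"y":0,"z":-0.22,"rx":0,"ry":0,"rz":0,"claw":-0.48},
    {"x":0,"y":0,"z":-0.22,"rx":0,"ry":0,"rz":0,"claw":-0.48},
    {"x":0,"y":0,"z":-0.22,"rx":0,"ry":0,"rz":0,"claw":-0.48}
  ]
}}

```text
time: 22.98
tool_pos: [0.5895, -0.1752, 0.1439]
tool_rot: [3.139, 0.004, 2.225]
contact_force: [-0.5, 0.8, -0.7]
opening: 0.024
grip_force: 0.0
```

Run:
```python
from h import *
wrist('eraser eraser_tray','w7',.004)
im,d=read_camera('side'); cv2.imwrite('pics/s3.png',im); W=cloud('side',d)
for n in ['jar_candle','spool_cream','glue_stick','tape_wide','tape_narrow']:
    for r in nets.masks_of('side',n)[:1]:
        w=W[r['region']&(d>0)]; zt=np.percentile(w[:,2],95); t=w[w[:,2]>zt-.006]; print(n,round(r['conf'],2),np.round(cv2.minAreaRect((t[:,:2]*1000).astype(np.float32))[0],1),zt.round(3))
```

```text
eraser 0.67 [268.6, 169.9, 288.1, 209.8] circle [ 587.8 -173.6   21.3] rect [array([ 588.1, -173.6]), array([17.5, 41.9]), np.float64(36.9)] z 0.0155
eraser_tray 0.78 [256.3, 152.7, 303.2, 223.3] circle [ 587.4 -173.9   40.5] rect [array([ 588. , -173.8]), array([45.3, 70. ]), np.float64(36.2)] z 0.008
jar_candle 0.61 [582.2 370.3] 0.052
spool_cream 0.57 [434.2 152.7] 0.036
glue_stick 0.53 [586.3 -46.9] 0.092
tape_wide 0.56 [591.9  80.1] 0.034
tape_narrow 0.57 [588.9 250.9] 0.029
```

View pics/w7.png

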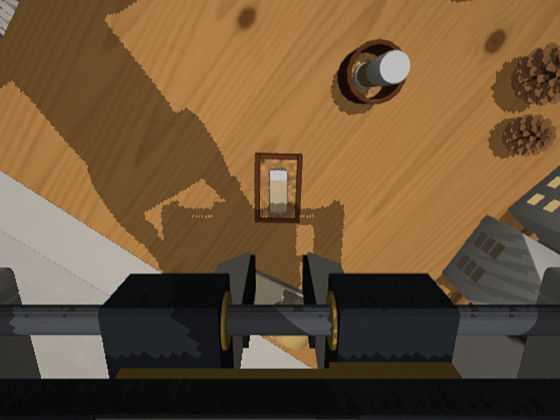

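View pics/s3.png

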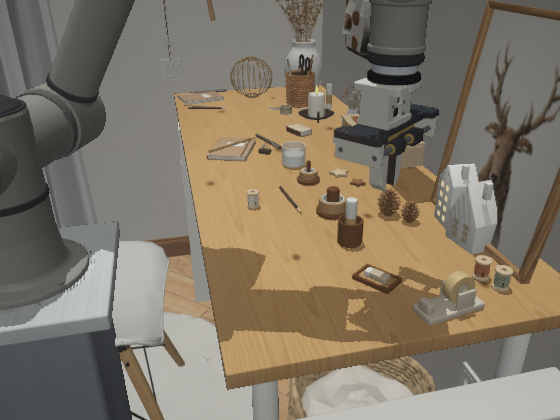

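The eraser is flat in the middle of its tray (279,190 in the wrist view). The side view shows both rolls seated on their posts and the glue stick in the cup at (351,225). The candle (293,155) and spool (253,199) are within about 1 mm of where they started, and the gripper is clear of everything.

```bash
python3 -c "
from h import *
print(robot.hand_in())"
```

```text
the job is handed in; nothing more can be done
None
```

I handed the job in at about 23 s on the robot's clock: the final pictures show both rolls down on their posts, the glue stick in its cup, the eraser flat in its tray, and the candle and spool undisturbed; hand-in returned no verdict.

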